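# Run a freshly lacquered drum shell to the curing lamp

### The job

Run the lacquered copper shell on its slide carriage along to the curing lamp and bring it to rest with the carriage's pointer tip facing the index tip, within 15 mm, without ever running against the stop collars. The carriage runs almost without friction: send it off gently at the sprung rubber buffer at its rear end and slow it at the one in front, never pressing a buffer with more than 12 N, and touch nothing else of it, as the shell, its tray, the buffer housings and the pointer are wet with lacquer. Leave the can, brush, bin and flask where they are, and finish with the hand clear and the carriage standing still.

Things in the scene. Friction and masses are not known exactly. Their poses are not given: they have to be found in the camera images.
- carriage (a joint): travel (m) of the carriage on its two round shafts, growing from robot's right to left (about world +y, slide turned up to 0.1 rad). 0 = right-hand collars, 0.42 = left-hand stop collars. Carriage with load: 4.0 kg nominal (real 3.0 to 5.5). Drag about 0.5 N per m/s plus 0.015 N dry friction: pushed off, it coasts for many seconds.
- pointer (a point): tip of the steel pointer on the carriage's robot side, at the middle of its length, 50 mm above the bench, 145 mm from the slide's centre line; the pointer is a plate 40 mm wide with a 90-degree tip. x axis across the slide away from the robot, y along the slide in the direction of travel, z up.
- index (a point): the mark: tip of a like fixed steel plate that faces the pointer from the robot's side, 50 mm above the bench, on the sole plate of the curing lamp, 3 mm clear of the pointer's path. Axes as the pointer's: the tips face one another when their offset along y is nil. It lies 45 to 180 mm of travel before the stop.
- stop (a point): centre between the left-hand stop collars, at their face: split steel rings 34 mm in diameter on both shafts, top 45 mm above the bench. Bearing blocks under the carriage, front faces 100 mm ahead of the pointer, meet them at travel 0.42. They pass under the front buffer, so they do not obstruct a hand there.
- rear_buffer: buffer at the carriage's rear (right-hand) end: rubber-faced block 110 mm wide, 50 mm tall, telescoping into a housing. Origin: centre of its outer face, 73 mm above the bench, 180 mm behind the pointer when free; y axis along the travel. Spring 120 N/m, no preload, hardly damped (1 N per m/s), stroke 45 mm: a hand held still throws the carriage back.
- front_buffer: the same buffer at the front (left-hand) end: 120 N/m, stroke 45 mm. Origin: centre of its outer face, 73 mm above the bench, 180 mm ahead of the pointer when free; y axis along the travel. Shafts and end blocks below both buffers reach no higher than 50 mm; nothing stands above the buffers.
- deck: drip tray 210 x 210 mm with the pointer plate and the two grey buffer housings (126 mm wide, top 102 mm above the bench, outer faces 127 mm either side of the carriage's middle), all wet with lacquer, not to be touched. Fixed on the carriage; origin at bench height in its middle.
- shell: wet lacquered copper drum shell, 203 mm in diameter, 76 mm high, upright on the tray, top edge 144 mm above the bench; not to be touched. Origin: centre of its lower edge. Level with the index, 170 to 240 mm beyond the slide's centre line, stands the grey lamp panel, 260 mm wide and 192 mm high.
- lacquer_can: steel can, 72 mm in diameter, 95 mm high, on the bench nearer the robot; leave alone. Origin: centre of its underside.
- brush: brush lying on the bench nearer the robot; leave alone. Origin: centre of its underside.
- lug_bin: open yellow bin 100 x 140 x 50 mm on the bench nearer the robot; leave alone. Origin: centre of its underside.
- flask: steel drinking flask, 66 mm in diameter, 222 mm high, on the bench beyond the slide; leave alone. Origin: centre of its underside.

How it is judged:
On the way:
1. the carriage stands still with its pointer tip facing the index tip (within 15 mm) (y of pointer in the frame of index between -0.015 and 0.015 m and velocity of joint carriage between -0.01 and 0.01 m/s), for 0.5 s.
At the end, for the whole second after the job is handed in: The pointer is within 15 mm of the index tip along the slide and the carriage stands still (below 10 mm/s) (all of step 1); the robot touches nothing.
It fails at once if the carriage runs against the left-hand stop collars (travel above 0.416) (value of joint carriage above 0.416 m).
It fails at once if the robot touches the wet shell, or the tray with its pointer and buffer housings (over 1 N) (contact force between any of the fingers, the arm and deck above 1 N or contact force between any of the fingers, the arm and shell above 1 N).
It fails at once if a buffer is pressed with more than 12 N (contact force between anything else and rear_buffer above 12 N or contact force between anything else and front_buffer above 12 N).
It fails at once if a thing on the bench is moved more than 30 mm (distance of any of lacquer_can, brush, lug_bin, flask from where it was at the start of the episode above 0.03 m).
It also fails if it takes over 29 s, if anything falls off the work surface, if the arm or the gripper's body presses on something with over 40 N, if the wrist force passes 120 N, or if a joint passes its speed limit or range.

### The arm

A 6-joint arm with a two-finger parallel gripper is mounted at the origin on the work surface. World frame = base frame: x ahead of the robot, y to its left, z up, the work surface at z = 0. Lengths are in m, angles in rad, forces in N, time in s.
With the tool pointing down it reaches from about 0.375 to 0.9 m from the base axis. Payload 3.1 kg.
Tool frame: the origin (TCP) lies between the finger pads; the fingertips stand 8 mm ahead of it and the grasp point (between the pads) lies 11 mm behind it; z points along the fingers, y is the line along which they close (so a half turn about z gives the same grasp; the last joint's range is limited). The gripper opens to 87 mm and grips with 3 to 60 N. Pads are 19 mm wide; open, the fingers measure 117 mm over their backs; the gripper's body (75 mm by 190 mm) begins 51 mm behind the grasp point.
Start: joints at [1.032, 0.527, 1.433, -0, 1.181, -0.178], TCP at [0.221, 0.585, 0.231] pointing down, gripper open.
Joint ranges: [-3.08, 3.08], [-0.75, 2.2], [0.22, 2.44], [-1.43, 4.57], [0, 2.65], [-2.85, 2.85]. Speed limits (rad/s): [2.79, 2.79, 3.14, 3.14, 3.14, 3.14].

### API

Orientations are given as a unit quaternion [x, y, z, w].
In Python, from rig import robot gives the robot as it stands.
- The arm moves only by the tool move_arm, never from a script. Its argument "motion" is text: rows parted by semicolons, each of 5 numbers parted by spaces: the opening, from -1 (shut) to 1 (fully open), then the shift along the tool's x, y, z normalised to -1 to 1, where 1 is 0.2 m, then the turn about the tool's z normalised to -1 to 1, where 1 is pi rad. A call has 1 to 12 rows; each row is the pose to reach, as a shift and turn from the pose commanded when the call began, along the tool's axes at that moment, turning the shorter way round; what a row does not reach only later rows make up. A row lasts 1/12 s, in which the tool goes at most 41.7 mm and 7.16 degrees, less where a joint would pass 70% of its speed; a pose out of reach is approached as far as the arm can. A call with a number of a shift or a turn outside -1 to 1 is refused whole. A call with a gripper value outside its range is refused whole. The fingers move at their own pace and stop on an object; "newtons" is the grip in N (left out, the last holds). Time passes only in rows, so rows that repeat a pose let the fingers close. It gives the time, the measured TCP pose, the force, the opening and the grip force at its end, in the units of the state.
- robot.get_obs(): the state, without advancing time (a new reading comes with each control period).
- robot.camera(name): name is "scene" or "top" or "wrist"; returns (picture, depth): 480x640x3 uint8, red, green, blue; 480x640 float32, m along the optical axis (not along the pixel's ray), 0 where there is no reading.
- robot.camera_model(name): a dict with "mtx" (3x3 intrinsics, pixels), "position" and "attitude" of the camera in the world. Camera axes: x right, y down, z forward; pixel columns grow to the right and rows downward; lengths in m; the calibration is good to about 2 mm. A picture is of the moment at which its call begins: read the wrist's pose just before it. camera_model takes no time and is no camera call; for the wrist camera it gives the pose at the moment of the call.
- robot.hand_in(): hands the job in; it is judged then, once.
The state is a dict: "time": time; "q": joint angles; "joint_velocities": joint speeds; "joint_torque": joint torques, N m; "position": TCP position; "tool_rot": TCP orientation; "ft_force": force on the tool from outside, world axes, zero at the start; "moment": the same for the moment, N m; "grip_width": finger opening in m; "grip_force": force on a finger pad.
Only numpy, scipy, OpenCV 4.12 (cv2) and the standard library are available. Lean on these libraries where they do the work, as an engineer would, in place of code of your own. Each camera call takes 0.05 s, during which the arm holds its last target. There are 200 camera calls.

## Working session

There is one attempt and no reset: what is moved stays moved. The work goes in short steps, Python scripts to look and compute and a tool call to move; the robot and the scene stay as the last step left them, time stands still between calls to the robot, and variables do not carry over. Pictures are saved under pics/ and viewed, at most 10 in all, crops included, and the job is handed in when it is done.

Besides the shell and the picture viewer there is one more tool, called after ">>>" as a command line: name --argument value ..., lists and objects as JSON in quotes. move_arm: Moves the arm, as the interface text tells. Its arguments: {"type":"object","properties":{"motion":{"type":"string"},"newtons":{"type":"number"}},"required":["motion"]}

```bash
ls; mkdir -p pics; cat > h.py <<'E'
import numpy as np, cv2
from rig import robot
from scipy.spatial.transform import Rotation as R
def cam(n):
    m=robot.camera_model(n); 
    a=np.array(m["attitude"],float); Rm=a if a.shape==(3,3) else R.from_quat(a).as_matrix()
    return np.array(m["mtx"]),np.array(m["position"]),Rm
def ray(n,uv,z):
    K,p,Rm=cam(n); d=Rm@np.linalg.inv(K)@np.array([uv[0],uv[1],1.]); return p+d*(z-p[2])/d[2]
def cloud(n,D):
    K,p,Rm=cam(n); v,u=np.mgrid[:480,:640]
    P=np.stack([u,v,np.ones_like(u)],-1)@np.linalg.inv(K).T*D[...,None]
    return P@Rm.T+p
E
python3 - <<'E'
from h import *
o=robot.get_obs();print(o)
for n in("scene","top"):
    im,d=robot.camera(n);cv2.imwrite(f"pics/{n}0.png",im[...,::-1]);np.savez(f"{n}0.npz",im=im,d=d);print(n,robot.camera_model(n))
print(robot.get_obs()["time"])
E
```

```text
pics
{'time': 0.0, 'q': array([ 1.03149909e+00,  5.28431667e-01,  1.43390325e+00, -5.83438907e-05,
        1.18140286e+00, -1.78485824e-01]), 'joint_velocities': array([-0.00093373,  0.00090568,  0.00022803,  0.0011416 , -0.00089681,
       -0.00122004]), 'joint_torque': array([-3.16738369e-04, -4.40039206e+01, -1.76592439e+01,  6.32235850e-02,
        5.81605209e-02, -1.79877429e-04]), 'position': array([0.22024938, 0.58413622, 0.22959252]), 'tool_rot': array([ 1.79417682e-01,  9.83772405e-01, -1.01370161e-03, -3.51465924e-04]), 'ft_force': array([0.36488038, 0.91281327, 0.03501452]), 'moment': array([-0.03539123, -0.00055515,  0.00883337]), 'grip_force': 0.0, 'grip_width': 0.08721269651366374}
scene {'mtx': array([[565.79098253,   0.        , 323.48517091],
       [  0.        , 565.79098253, 238.22805748],
       [  0.        ,   0.        ,   1.        ]]), 'position': array([1.37169659, 0.45458172, 1.11768526]), 'attitude': array([ 0.48117463,  0.79910977, -0.30650194, -0.18960777])}
top {'mtx': array([[526.01304482,   0.        , 326.03240616],
       [  0.        , 526.01304482, 243.14616286],
       [  0.        ,   0.        ,   1.        ]]), 'position': array([0.26671845, 0.05822793, 1.3762202 ]), 'attitude': array([-0.67236622,  0.73328142, -0.07633817,  0.06629115])}
0.1
```

View pics/top0.png

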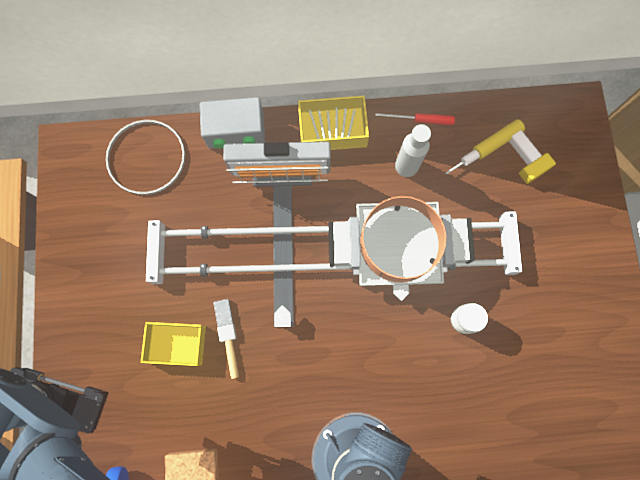

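View pics/scene0.png

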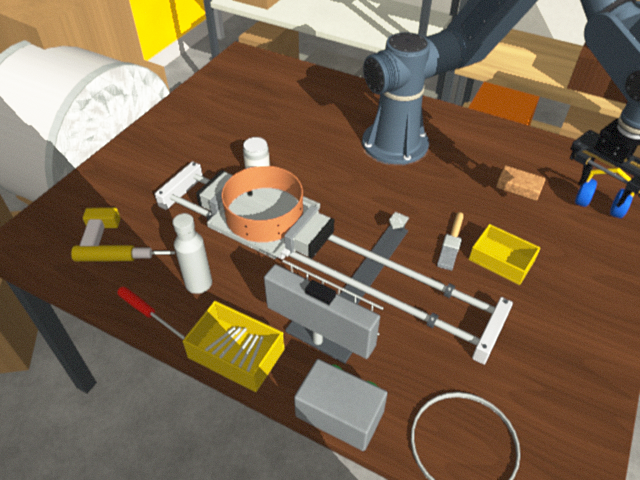

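The top view shows the pointer tip near (402,300), the index tip near (283,305), the collars at (205,232) and (205,269), and the black buffer faces near x=331 and x=468. I'll zoom in to refine these.

```bash
python3 - <<'E'
from h import *
z=np.load("top0.npz");im=z["im"];d=z["d"];P=cloud("top",d)
cv2.imwrite("pics/crop.png",cv2.resize(im[190:340,190:530,::-1],None,fx=2.35,fy=2.35,interpolation=cv2.INTER_CUBIC))
for n,uv,h in [("ptr",(402,300),.05),("idx",(283,305),.05),("colA",(205,232),.045),("colB",(205,269),.045),("fb",(331,245),.073),("rb",(469,240),.073)]:
    print(n,ray("top",uv,h).round(4),P[int(uv[1]),int(uv[0])].round(4))
# white-ish, z .04-.06 masks: pointer and index
hsv=cv2.cvtColor(im,cv2.COLOR_RGB2HSV)
for n,(x0,x1,y0,y1) in dict(ptr=(385,420,284,306),idx=(268,300,298,330)).items():
    m=((hsv[...,1]<60)&(hsv[...,2]>130))[y0:y1,x0:x1].astype(np.uint8)
    print(n);[print(y0+i,''.join('#' if v else '.' for v in r)) for i,r in enumerate(m)]
E
```

```text
ptr [ 0.3752 -0.1507  0.05  ] [ 0.3757 -0.1517  0.0432]
idx [0.3886 0.1489 0.05  ] [0.3929 0.1521 0.0028]
colA [0.5947 0.3372 0.045 ] [0.5948 0.3372 0.0447]
colB [0.4978 0.3411 0.045 ] [0.498  0.3414 0.0437]
fb [0.5268 0.0158 0.073 ] [0.5211 0.0167 0.1017]
rb [ 0.5096 -0.3341  0.073 ] [ 0.5056 -0.3276  0.0944]
ptr
284 ############################.......
285 ........################...........
286 ........################...........
287 ........################...........
288 ........################...........
289 ........################...........
290 ........################...........
291 ........#################..........
292 ........#################..........
293 ........################...........
294 .........###############...........
295 ..........#############............
296 ...........###########.............
297 ............#########..............
298 .............#######...............
299 ..............#####................
300 ...............###.................
301 ...................................
302 ...................................
303 ....................
[... 583 characters left out ...]
1 ......################.#........
312 ......##################........
313 ......###################.......
314 ......#################.#.......
315 ......#################.#.......
316 ......#################.#.......
317 ......#################.#.......
318 ......#################.#.......
319 ......#################.#.......
320 ......#################.#.......
321 ......#################.........
322 ......#################.........
323 ......#################.........
324 ......#################.........
325 ......#################.........
326 ......#################.........
327 ................................
328 ................................
329 ................................
```

View pics/crop.png

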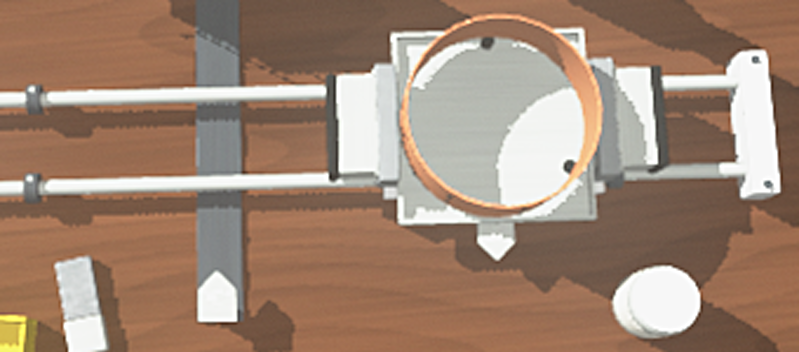

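The crop puts the index tip at about (282.7,304.5) and the pointer tip at (401.2,300.7). Next I'll fit the slide direction and build a rim-based carriage tracker for both cameras.

```bash
cat >> h.py <<'E'
def shell(n,im,d):
    """rim circle (r=.1015) fit -> centre xy, radius, n points"""
    hsv=cv2.cvtColor(im,cv2.COLOR_RGB2HSV); P=cloud(n,d)
    m=(hsv[...,0]<16)&(hsv[...,1]>90)&(d>0)&(abs(P[...,2]-.140)<.008)&(P[...,0]>.35)&(P[...,0]<.72)
    Q=P[m][:,:2]
    if len(Q)<20: return None
    from scipy.optimize import least_squares
    r=least_squares(lambda c:np.hypot(*(Q-c).T)-.1005,Q.mean(0),loss="soft_l1",f_scale=.002)
    return r.x,np.hypot(*(Q-r.x).T).std(),len(Q)
E
python3 - <<'E'
from h import *
Z={n:np.load(n+"0.npz") for n in("top","scene")}
im=Z["top"]["im"];d=Z["top"]["d"];P=cloud("top",d)
hsv=cv2.cvtColor(im,cv2.COLOR_RGB2HSV)
# shafts: bright, low sat, left of carriage
c=[]
for v0,v1 in((222,243),(258,278)):
    pts=[]
    for u in list(range(216,270))+list(range(296,326)):
        col=(hsv[v0:v1,u,1]<60)&(hsv[v0:v1,u,2]>130)
        if col.sum()>2: pts.append(ray("top",(u,v0+np.nonzero(col)[0].mean()),.03)[:2])
    pts=np.array(pts);l=cv2.fitLine(pts.astype(np.float32),cv2.DIST_HUBER,0,1e-4,1e-4).ravel();l=l*np.sign(l[1]) if 0 else l
    print("shaft",l,len(pts));c.append(l)
ptr=ray("top",(401.2,300.9),.05);idx=ray("top",(282.7,304.3),.05)
t=sum(x[:2]*np.sign(x[1]) for x in c);t/=np.linalg.norm(t);a=np.array([t[1],-t[0]])
print("t",t,"ptr->idx along",(idx-ptr)[:2]@t,"across",(idx-ptr)[:2]@a)
for n in Z:
    s=shell(n,Z[n]["im"],Z[n]["d"]);print(n,s,"rel ptr along/across",(s[0]-ptr[:2])@t,(s[0]-ptr[:2])@a)
# buffers: points with z .05-.1 dark
m=(hsv[...,2]<60)&(d>0)
for lo,hi in((325,337),(462,473)):
    q=P[200:280,lo:hi][m[200:280,lo:hi]];q=q[(q[:,2]>.085)&(q[:,2]<.105)]
    r=(q[:,:2]-ptr[:2]);print("buf along",np.percentile(r@t,[0,50,100]),"across",np.percentile(r@a,[0,50,100]),len(q),q[:,2].mean())
col=(ray("top",(205,232),.045)+ray("top",(205,269),.045))[:2]/2
print("collar rel",(col-ptr[:2])@t,(col-ptr[:2])@a)
E
```

```text
shaft [0.0585296  0.99828565 0.5912345  0.20720324] 84
shaft [0.05998675 0.99819916 0.48911992 0.17351866] 84
t [0.0592582 0.9982427] ptr->idx along 0.2983697732933582 across -0.0003642627447079327
top (array([ 0.51887208, -0.15527716]), np.float64(0.09716495196886535), 425) rel ptr along/across 0.00175607737010344 0.14592922693079377
scene (array([ 0.52015303, -0.15779043]), np.float64(0.0019628371236348), 715) rel ptr along/across -0.0006768739011763154 0.14735685615694313
buf along [0.17000927 0.17000927 0.17000927] across [0.17364566 0.17364566 0.17364566] 1 0.10036174801381059Traceback (most recent call last):
  File "<stdin>", line 23, in <module>
    return _quantile_unchecked(
        a, q, axis, out, overwrite_input, method, keepdims, weights)
    return _ureduce(a,
                    func=_quantile_ureduce_func,
    ...<5 lines>...
                    overwrite_input=overwrite_input,
                    method=method)
    r = func(a, **kwargs)
    result = _quantile(arr,
                       quantiles=q,
    ...<2 lines>...
                       out=out,
                       weights=wgt)
    slices_having_nans = np.isnan(arr[-1, ...])
                                  ~~~^^^^^^^^^
IndexError: index -1 is out of bounds for axis 0 with size 0
```

>>> move_arm --motion "-1 -0.16 -0.12 0 0.04; -1 -0.32 -0.24 0 0.08; -1 -0.48 -0.36 0 0.12; -1 -0.64 -0.48 0 0.16; -1 -0.8 -0.6 0 0.2; -1 -0.96 -0.71 0 0.24; -1 -0.96 -0.71 0 0.28; -1 -0.96 -0.71 0 0.32; -1 -0.96 -0.71 0 0.36; -1 -0.96 -0.71 0 0.404; -1 -0.96 -0.71 0 0.404" --newtons 20

```text
time: 1.02
position: [0.35, 0.3837, 0.2302]
tool_rot: [0.729, 0.685, -0.0, -0.0]
ft_force: [-0.1, -0.1, -0.1]
grip_width: 0.0217
grip_force: 0.0
```

>>> move_arm --motion "-1 -0.15 0.1 0 0; -1 -0.32 0.22 0 0; -1 -0.49 0.34 0 0; -1 -0.66 0.46 0 0; -1 -0.83 0.58 0 0; -1 -1 0.7 0 0"

```text
time: 1.52
position: [0.4785, 0.1746, 0.2304]
tool_rot: [0.727, 0.687, -0.0, -0.0]
ft_force: [0.7, 0.4, -0.1]
grip_width: 0.0004
grip_force: 0.0
```

>>> move_arm --motion "-1 -0.2 0.04 0 0; -1 -0.4 0.08 0 0; -1 -0.6 0.12 0 0; -1 -0.8 0.16 0 0; -1 -1 0.2 0 0"

```text
time: 1.93
position: [0.5059, -0.0276, 0.2304]
tool_rot: [0.727, 0.687, -0.0, -0.0]
ft_force: [1.2, 0.3, 0.1]
grip_width: 0.0005
grip_force: 0.0
```

>>> move_arm --motion "-1 -0.2 0 0 0; -1 -0.4 0 0 0; -1 -0.6 0 0 0; -1 -0.8 0 0 0; -1 -1 0 0 0"

```text
time: 2.35
position: [0.4937, -0.2272, 0.2303]
tool_rot: [0.727, 0.687, -0.0, -0.0]
ft_force: [0.6, 0.9, -0.9]
grip_width: 0.0005
grip_force: 0.0
```

>>> move_arm --motion "-1 -0.2 0.03 0 0; -1 -0.4 0.06 0 0; -1 -0.6 0.09 0 0; -1 -0.74 0.11 0.1 0; -1 -0.74 0.11 0.28 0; -1 -0.74 0.11 0.46 0; -1 -0.74 0.11 0.62 0; -1 -0.74 0.11 0.75 0; -1 -0.74 0.11 0.775 0; -1 -0.74 0.11 0.775 0"

```text
time: 3.18
position: [0.5063, -0.3731, 0.0732]
tool_rot: [0.727, 0.687, -0.0, -0.003]
ft_force: [0.2, 0.6, 0.2]
grip_width: 0.0005
grip_force: 0.0
```

```bash
python3 - <<'E'
from h import *
im,d=robot.camera("wrist");cv2.imwrite("pics/w1.png",im[...,::-1])
im,d=robot.camera("scene");cv2.imwrite("pics/s1.png",im[...,::-1]);print(shell("scene",im,d))
o=robot.get_obs();print(o["time"],o["position"],o["ft_force"])
E
```

```text
(array([ 0.52028398, -0.1581274 ]), np.float64(0.019214815025595144), 743)
3.2833 [ 0.50829933 -0.37511596  0.07660603] [ 0.43420549  0.23034409 -0.40502254]
```

View pics/s1.png

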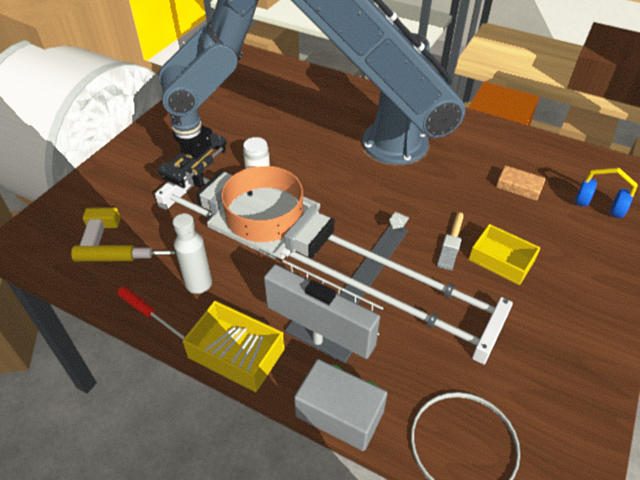

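The scene view shows the hand standing clear behind the rear buffer near (190,165), and nothing else has moved. I'll push at a steady 53 mm/s or so.

>>> move_arm --motion "-1 0.04 0 0 0; -1 0.08 0 0 0; -1 0.102 0 0 0; -1 0.124 0 0 0; -1 0.146 0 0 0; -1 0.168 0 0 0; -1 0.19 0 0 0; -1 0.212 0 0 0; -1 0.234 0 0 0; -1 0.256 0 0 0"

```text
time: 4.12
position: [0.5107, -0.3233, 0.0756]
tool_rot: [0.728, 0.686, 0.0, 0.0]
ft_force: [0.2, -1.5, 0.6]
grip_width: 0.0002
grip_force: 0.4
```

>>> move_arm --motion "-1 0.022 0 0 0; -1 0.044 0 0 0; -1 0.066 0 0 0; -1 0.088 0 0 0; -1 0.11 0 0 0"

```text
time: 4.53
position: [0.5116, -0.3007, 0.0753]
tool_rot: [0.728, 0.686, 0.0, -0.0]
ft_force: [0.2, -0.1, -0.8]
grip_width: 0.0001
grip_force: 0.0
```

>>> move_arm --motion "-1 0.022 0 0 0; -1 0.044 0 0 0; -1 0 0 -0.05 0; -1 -0.05 0 -0.2 0; -1 -0.05 0 -0.4 0; -1 -0.05 0 -0.6 0; -1 -0.05 0 -0.77 0"

```text
time: 5.12
position: [0.5114, -0.3115, 0.2319]
tool_rot: [0.728, 0.686, 0.0, 0.001]
ft_force: [0.7, 0.4, 0.3]
grip_width: 0.0004
grip_force: 0.0
```

```bash
cat > trk.py <<'E'
from h import *
import sys
t=np.array([.0593,.9982]);L=[]
for i in range(int(sys.argv[1])):
    T=robot.get_obs()["time"];im,d=robot.camera("scene");r=shell("scene",im,d);s=(r[0]-[.52015,-.15779])@t
    L.append((T,s));print(round(T,3),round(s,4),r[2])
    open("log.txt","a").write(f"{T} {s}\n")
L=np.array(L);print("fit v",np.polyfit(L[:,0],L[:,1],1)); print(robot.get_obs()["position"])
E
python3 trk.py 3
```

```text
5.117 0.1129 752
5.167 0.1174 734
5.217 0.1217 749
fit v [ 0.08802784 -0.33746288]
[ 0.51285496 -0.31258645  0.23316348]
```

>>> move_arm --motion "-1 0.2 0 0 0; -1 0.4 0 0 0; -1 0.6 0 0 0; -1 0.8 0 0 0; -1 1 0 0 0"

```text
time: 5.68
position: [0.5215, -0.1095, 0.2277]
tool_rot: [0.728, 0.686, -0.001, -0.002]
ft_force: [0.8, 0.4, 0.7]
grip_width: 0.0006
grip_force: 0.0
```

>>> move_arm --motion "-1 0.2 0 0 0; -1 0.4 0 0 0; -1 0.6 0 0 0; -1 0.8 0 0 0; -1 1 0 0 0"

```text
time: 6.1
position: [0.5332, 0.09, 0.2277]
tool_rot: [0.728, 0.686, -0.001, -0.001]
ft_force: [1.3, -0.4, 0.7]
grip_width: 0.0003
grip_force: 0.0
```

>>> move_arm --motion "-1 0.2 0 0 0; -1 0.4 0 0 0; -1 0.6 0 0 0; -1 0.8 0 0 0; -1 1 0 0 0"

```text
time: 6.52
position: [0.545, 0.2892, 0.2273]
tool_rot: [0.728, 0.686, -0.002, -0.001]
ft_force: [1.0, -0.9, -0.1]
grip_width: 0.0006
grip_force: 0.0
```

>>> move_arm --motion "-1 0.2 0 0.06 0; -1 0.33 0 0.22 0; -1 0.33 0 0.42 0; -1 0.33 0 0.62 0; -1 0.33 0 0.77 0"

```text
time: 6.93
position: [0.547, 0.3531, 0.0703]
tool_rot: [0.727, 0.687, -0.003, -0.001]
ft_force: [-0.3, -0.6, -0.5]
grip_width: 0.0004
grip_force: 0.0
```

```bash
python3 trk.py 2; python3 -c "
import numpy as np;print(np.polyfit(*np.loadtxt('log.txt').T,2))"
```

```text
6.933 0.2565 804
6.983 0.2597 807
fit v [ 0.06373212 -0.18538837]
[0.54430634 0.35110122 0.06757724]
[-0.00589167  0.14997924 -0.50025851]
```

>>> move_arm --motion "-1 -0.1 0 -0.03 0; -1 -0.195 0 -0.03 0; -1 -0.205 0 -0.03 0; -1 -0.195 0 -0.03 0; -1 -0.182 0 -0.03 0; -1 -0.169 0 -0.03 0; -1 -0.156 0 -0.03 0"

```text
time: 7.62
position: [0.5493, 0.3237, 0.0822]
tool_rot: [0.727, 0.686, 0.001, 0.0]
ft_force: [0.8, 1.3, 0.7]
grip_width: 0.0003
grip_force: 0.3
```

```bash
python3 trk.py 1; python3 -c "
from rig import robot;o=robot.get_obs();print(o['ft_force'],o['time'])"
```

```text
7.617 0.2955 807
fit v [0.01940083 0.14777033]
[0.54926579 0.32411868 0.0820972 ]
[0.6114739  1.01810137 0.00695942] 7.6667trk.py:8: RankWarning: Polyfit may be poorly conditioned
  L=np.array(L);print("fit v",np.polyfit(L[:,0],L[:,1],1)); print(robot.get_obs()["position"])
```

>>> move_arm --motion "-1 0.013 0 0 0; -1 0.026 0 0 0"

```text
time: 7.83
position: [0.5491, 0.3282, 0.0816]
tool_rot: [0.728, 0.686, 0.0, 0.0]
ft_force: [-0.2, 0.1, -0.2]
grip_width: 0.0003
grip_force: 0.2
```

```bash
python3 trk.py 1 2>/dev/null; python3 -c "
from rig import robot;o=robot.get_obs();print(o['ft_force'],o['time'])"
```

```text
7.833 0.2987 812
fit v [0.01906524 0.14934372]
[0.5491352  0.32854017 0.08157706]
[0.55933574 1.53984068 1.01077143] 7.8833
```

>>> move_arm --motion "-1 0.12 0 0 0; -1 0.3 0 0 0; -1 0.3 0 0 0"

```text
time: 8.13
position: [0.5533, 0.3928, 0.0819]
tool_rot: [0.727, 0.687, 0.003, -0.0]
ft_force: [0.5, -0.4, 0.9]
grip_width: 0.0001
grip_force: 0.0
```

```bash
python3 trk.py 4
```

```text
8.133 0.2985 831
8.183 0.2983 839
8.233 0.2983 832
8.283 0.2984 822
fit v [-0.00079487  0.30490018]
[0.55197957 0.38664075 0.08109206]
```

Nearly at rest, and on target. I'll lift the hand clear and confirm from the top view.

>>> move_arm --motion "-1 0.3 0 0 0; -1 0.5 0 -0.2 0; -1 0.5 0 -0.4 0; -1 0.5 0 -0.6 0; -1 0.5 0 -0.75 0; -1 0.5 0 -0.75 0; -1 0.5 0 -0.75 0; -1 0.5 0 -0.75 0; -1 0.5 0 -0.75 0; -1 0.5 0 -0.75 0"

```text
time: 9.17
position: [0.5576, 0.4856, 0.2286]
tool_rot: [0.728, 0.686, -0.003, -0.0]
ft_force: [-0.8, 0.1, -0.6]
grip_width: 0.0005
grip_force: 0.0
```

```bash
python3 trk.py 4; python3 -c "
from h import *
im,d=robot.camera('top');cv2.imwrite('pics/end.png',cv2.resize(im[190:340,150:450,::-1],None,fx=2.5,fy=2.5))"
```

```text
9.167 0.2978 793
9.217 0.2979 807
9.267 0.298 792
9.317 0.2979 807
fit v [0.00064849 0.29189668]
[0.55824815 0.48664307 0.23000174]
```

View pics/end.png

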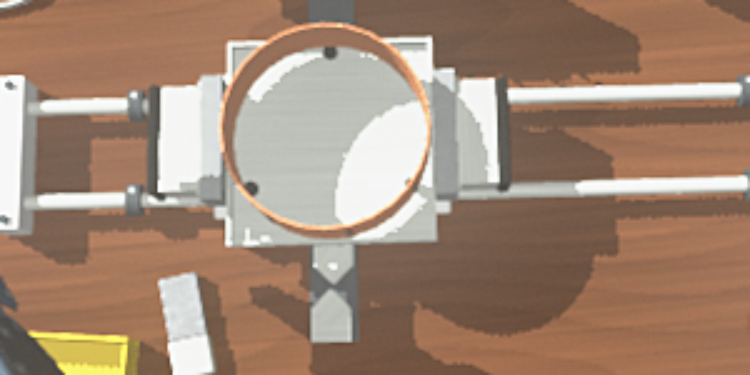

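The picture shows the pointer and index tips meeting at about (333,285) in the crop. The carriage is still and the hand is clear.

```bash
python3 -c "
from rig import robot;print(robot.hand_in())"
```

```text
the job is handed in; nothing more can be done
None
```

The job is handed in: the carriage came to rest with its pointer tip facing the index tip (within about 1 mm as measured), the hand is clear, and it took about 9.4 s; the hand-in call returned no verdict.

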